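Check-weigh a pail of bolts and lock the reading

ROBOT

A 6-joint arm with a two-finger parallel gripper is mounted at the origin on the work surface. World frame = base frame: x ahead of the robot, y to its left, z up, the work surface at z = 0. Lengths are in mm, angles in rad, forces in N, time in s.
With the tool pointing down it reaches from about 250 to 725 mm from the base axis. Payload 4 kg.
Tool frame: the origin (TCP) lies midway between the tips of the shut fingers; the grasp point (between the pads) lies 19 mm behind it (grip_point_offset is the distance from the TCP to the grasp point, in mm); z points along the fingers, y is the line along which they close (so a half turn about z gives the same grasp; the last joint's range is limited). The gripper opens to 85 mm and grips with 20 to 120 N. Pads are 22 mm wide; open, the fingers measure 114 mm over their backs; the gripper's body (76 mm by 85 mm) begins 54 mm behind the grasp point. The pads swing forward as they close: fully open they stand 13 mm farther back than shut.
Start: joints at [-1.326, 0.241, 0.005, 1.335, 0, 1.571], TCP at [121.179, -485.093, 231.306] pointing down, gripper open.
Joint ranges: [-2.72, 2.72], [-1.05, 1.87], [-1.09, 1.28], [-1.99, 2.15], [-1.42, 1.44], [-3.14, 3.14]. Speed limits (rad/s): [2.79, 2.79, 3.14, 3.14, 3.14, 3.14].

INTERFACE

Orientations are given as a unit quaternion [w, x, y, z].
In Python, from plant import * gives the robot as it stands. Calls block until the motion is done:
- move_to(position, orientation): joint-space move of the TCP to a pose.
- movel(position, v=150, rot=None): straight line of the TCP; rot=None keeps the orientation; v is the mean speed in mm/s.
- movej(angles): joint-space move.
- command_gripper(opening): finger opening in mm; the grip force is fixed at half the most; returns when the fingers have stopped.
- hold(seconds).
- solve_ik(position, orientation): joint angles nearest the present ones, or None.
- read_state(): the state.
- get_image(name): name is "side" or "top" or "wrist"; returns a dict with "img" (400x640x3 uint8, blue, green, red), "z_map" (400x640 float32, mm along the optical axis (not along the pixel's ray), 0 where there is no reading), "fovy" (degrees; the focal length in pixels is half the picture's height over the tangent of half this angle, whatever the lens; pixels are square), "cx", "cy" (the principal point, pixels), "k1" (the pictures are not rectified: a ray, as slopes to the right and down, at radius r is drawn at 1 + k1 r^2 times it, then the intrinsics apply), "origin" and "attitude" of the camera in the world. Camera axes: x right, y up, looking along -z (the intrinsics and any distortion apply to the point x, -y, -z); pixel columns grow to the right and rows downward; lengths in mm; the calibration is good to about 2 mm. A picture is of the moment at which its call begins.
A pose or a line that the arm cannot do raises Unreachable and nothing moves.
- close_job(): hands the job in; it is judged then, once.
Trained networks look in a picture, given as the dict that the camera call returned (one of the last four; its "shot" number tells which), for a name from the list of things; names that differ only in an ending like _2 or _b are one class to them, and where a whole thing is asked for, a point or a joint stands for the part that bears it (a point fixed in the world has none). Each returns a list of dicts, best first, with "score" (0 to 1); they miss things now and then, are a little off and sometimes report something else, mostly with a low value. They report only what shows in the picture. A call takes as long as a camera call.
- spot_in(picture, thing): "at" ([x, y, z] in mm, in world coordinates, good to about 4 mm: the middle of the surface that is visible of it).
- landmark_of(picture, thing): "at" ([x, y, z] in mm, in world coordinates, good to about 4 mm: a listed point, or the origin of a listed thing).
The state is a dict: "time_s": time; "joints": joint angles; "joint_vel": joint speeds; "effort": joint torques, N m; "ee_pos": TCP position; "orientation": TCP orientation; "contact_force": force on the tool from outside, world axes, zero at the start; "wrist_torque": the same for the moment, N m; "opening": finger opening in mm; "grip_force": force on a finger pad.
Only numpy, scipy, OpenCV 4.12 (cv2) and the standard library are available. Lean on these libraries where they do the work, as an engineer would, in place of code of your own. Each camera call takes 0.05 s, during which the arm holds its last target. There are 200 camera calls.

TASK

Hang the blue pail of bolts by its handle bar on the yellow twin hook of the check-weighing station; its weight moves the green mark along the scale. Then turn the orange knob until the red pointer stands on the green mark, and after that push the red-ball lock lever over, away from you, to lock the setting. Do not tip the pail, and leave the grey tub, the bottle, the wrench and the cardboard box of bolts where they are.

Things in the scene. Friction and masses are not known exactly. Their poses are not given: they have to be found in the camera images.
- station: Green station, fixed; origin under it on the bench; x to its back, y left, z up. Console y -170 to 50 mm: 28.6 degree sloped face towards the robot (x -127 mm, 69 high, to x -13, 131 high) with the orange knob; flat top (131 high) with the scale (frame 144 high). Right of it a step 50 high (y -245 to -165) with the lock lever. Left, a 310 mm high column (x 25 to 65, y 120 to 180) with the hook.
- load_hook: Yellow twin hook: two round prongs 8 mm thick at y +-42 mm of its origin, which lies midway between their troughs; tips 24 mm above the trough and 26 mm in front (-x) of it, prongs run back to a carriage 80 mm behind. Open upwards. It sinks up to 50 mm under load (5 mm per newton, damped). Axes as the station's.
- hook_seat (a point): Point midway between the prongs of the twin hook where the axis of the pail's bar comes to lie when hung (bar along the station's y). About 240 mm above the bench when empty. Axes as the station's.
- pail: Blue open parts bin, 100 mm (x) by 140 mm (y) and 60 mm high, with bolts in it, 0.35 to 0.7 kg, with a rigid steel bail: upright rods at y +-66 mm and a bar along y on top. Origin: centre of its underside; z up.
- pail_bar (a point): Middle of the pail's handle bar, 150 mm above its underside: a black rubber sleeve 34 mm long (along y), 14 mm wide (x), 16 mm high; beside it the bar is 10 mm thick, 132 mm long between the rods. Axes as the pail's: bar along y.
- knob_grip (a point): Middle of the orange grip bar of the setting knob, on the knob's axis, 39 mm out from the face. Its z axis is the knob's axis out of the sloped face (28.6 degrees from vertical, leaning to the front); its x axis lies along the grip bar and turns with it. Bar 76 mm long, 16 mm thick, 42 mm deep along the axis (its outer edge 13 mm beyond this point); below it a black disc, 72 mm across, 8 mm high.
- set_knob (a joint): Turn of the orange knob, rad, 0 to 3.4, grows clockwise as seen from the front; 1 rad moves the red pointer 30 mm towards the station's right (-y). Starts at 0 to 0.6; stays where it is left. Friction 0.06 N m.
- pointer_tip (a point): Tip of the red pointer, a 46 mm long, 3 mm wide needle along x under the flat clear window of the scale; it slides along the station's y as the knob turns. Axes as the station's.
- mark_line (a point): Middle of the near end of the green mark, a bar 8 mm wide (y) and 32 mm long under the same window, just behind the pointer's tip; it slides to the station's right (-y) 7.5 mm per newton hung on the hook. Axes as the station's; pointer and mark agree when their y are equal.
- lock (a joint): Lock lever, rad: 0 leaning towards the station's front (open), 1.0 leaning to the back (locked, end stop); starts at 0 to 0.15, stays where it is left, needs about 1 N at the ball.
- lock_tip (a point): Centre of the red ball (26 mm diameter) of the lock lever, 80 mm from its pivot; the pivot axis is the station's y, 72 mm above the bench, at x -60 mm, y -205 mm of the station.
- nut_tub: Grey plastic tub of nuts, 130 x 150 mm, 65 mm high; origin centre of its underside. A bystander; it and the pail stand one to the left and one to the right in front of the station, either way round.
- bottle: Pink bottle with white cap, 64 mm across, 200 mm high, standing to the right of the station; origin centre of its underside. A bystander.
- wrench: Steel wrench, 180 mm long, lying flat in front of the station; origin under its middle, x along it. A bystander.
- bolt_box: Open cardboard box of bolts, 160 x 120 mm, 90 mm high, left of the station; origin centre of its underside. A bystander.

How it is judged:
By the outcome, as a careful person would: the job done as asked, in the order asked, and still so for the second after the job is handed in, with the robot touching nothing.
It also fails if it takes over 72 s, if anything falls off the work surface, if the arm or the gripper's body presses on something with over 40 N, if the wrist force passes 120 N, or if a joint passes its speed limit or range.

## Working session

There is one attempt and no reset: what is moved stays moved. The work goes in short steps, each a Python script; the robot and the scene stay as the last script left them, time stands still between calls to the robot, and variables do not carry over. Pictures are saved under pics/ and viewed, at most 10 in all, crops included, and the job is handed in when it is done.

```bash
ls; mkdir -p pics
cat > h.py <<'E'
from plant import *
import numpy as np, cv2
from scipy.spatial.transform import Rotation as R
def rot(a):
    a=np.array(a,float)
    if a.shape==(3,3): return R.from_matrix(a)
    return R.from_quat([a[1],a[2],a[3],a[0]])
def wxyz(r):
    q=r.as_quat(); return [float(q[3]),float(q[0]),float(q[1]),float(q[2])]
def cloud(p):
    """world xyz for each pixel, nan where no depth"""
    h,w=p["z_map"].shape; f=h/2/np.tan(np.radians(p["fovy"])/2)
    K=np.array([[f,0,p["cx"]],[0,f,p["cy"]],[0,0,1.]])
    u,v=np.meshgrid(np.arange(w),np.arange(h))
    uv=np.stack([u,v],-1).reshape(-1,1,2).astype(np.float64)
    n=cv2.undistortPoints(uv,K,np.array([p["k1"],0,0,0.])).reshape(h,w,2)
    z=np.where(p["z_map"]>0,p["z_map"],np.nan)
    c=np.stack([n[...,0]*z,-n[...,1]*z,-z],-1)
    return rot(p["attitude"]).apply(c.reshape(-1,3)).reshape(h,w,3)+np.array(p["origin"])
def pix(p,P):
    c=rot(p["attitude"]).inv().apply(np.array(P)-np.array(p["origin"]))
    f=200/np.tan(np.radians(p["fovy"])/2); a=np.array([c[0],-c[1]])/-c[2]
    a=a*(1+p["k1"]*(a@a)); return a*f+[p["cx"],p["cy"]]
def down(yaw):
    """tool z down, tool y (closing line) at angle yaw from world x"""
    z=np.array([0,0,-1.]); y=np.array([np.cos(yaw),np.sin(yaw),0]); return R.from_matrix(np.stack([np.cross(y,z),y,z],1))
E
python3 - <<'E'
from h import *
T="station load_hook hook_seat pail pail_bar knob_grip pointer_tip mark_line lock_tip nut_tub bottle wrench bolt_box".split()
s=read_state(); print({k:np.round(v,3) for k,v in s.items()})
ims=[]
for n in("top","side"):
    p=get_image(n); print(n,np.round(p["origin"]),p["fovy"],p["k1"],p["attitude"])
    cv2.imwrite(f"pics/{n}0.png",p["img"])
    for t in T:
        print(t,[(np.round(d["at"]).astype(int).tolist(),round(d["score"],2)) for d in landmark_of(p,t)][:2],'|',[(np.round(d["at"]).astype(int).tolist(),round(d["score"],2)) for d in spot_in(p,t)][:1])
E
```

```text
pics
{'time_s': np.float64(0.0), 'joints': array([-1.326,  0.241,  0.004,  1.335, -0.   ,  1.571]), 'joint_vel': array([-0.   ,  0.001, -0.001,  0.   ,  0.001,  0.   ]), 'effort': array([ 1.0000e-03, -3.7232e+01,  2.5241e+01,  1.7000e-02,  0.0000e+00,
        0.0000e+00]), 'ee_pos': array([ 121.019, -484.492,  230.411]), 'orientation': array([-0.001,  0.993,  0.122, -0.   ]), 'contact_force': array([ 0.276, -0.029,  0.236]), 'wrist_torque': array([-0.044, -0.001, -0.011]), 'grip_force': np.float64(0.0), 'opening': np.float64(85.384)}
top [ 377.   -0. 1459.] 50.36435389330872 -0.08607234148352959 [ 0.71117112  0.05426692 -0.03732036 -0.69992709]
station [([682, 34, -1], 0.97)] | [([670, -5, 115], 0.96)]
load_hook [([575, 176, 235], 0.71)] | [([655, 187, 269], 0.92)]
hook_seat [([580, 170, 241], 0.91)] | [([657, 184, 268], 0.78)]
pail [([396, -311, -3], 0.72), ([728, 12, 140], 0.33)] | [([397, -306, 36], 0.75)]
pail_bar [([401, -314, 147], 0.92), ([681, 34, 1], 0.64)] | [([401, -312, 32], 0.55)]
knob_grip [([602, -38, 134], 0.91)] | [([612, -32, 119], 0.74)]
pointer_tip [] | []
mark_li
[... 622 characters left out ...]
, 250], 0.56)]
hook_seat [([584, 171, 241], 0.65)] | [([660, 208, 252], 0.93)]
pail [] | [([390, -275, 40], 0.81)]
pail_bar [([398, -314, 151], 0.72)] | [([390, -277, 41], 0.68)]
knob_grip [([601, -34, 134], 0.64)] | [([608, -17, 123], 0.69)]
pointer_tip [([399, -311, 0], 0.59), ([717, 19, 136], 0.56)] | [([390, -275, 41], 0.4)]
mark_line [] | []
lock_tip [([618, -180, 141], 0.56)] | [([625, -175, 138], 0.48)]
nut_tub [([361, 319, 0], 0.78)] | [([355, 334, 37], 0.81)]
bottle [([598, -390, 2], 0.91)] | [([593, -367, 97], 0.75)]
wrench [([407, -40, -2], 0.76), ([397, -311, 149], 0.63)] | [([400, -17, 6], 0.54)]
bolt_box [([581, 462, 3], 0.6), ([578, 173, 231], 0.28)] | [([577, 476, 66], 0.96)]
```

View pics/top0.png

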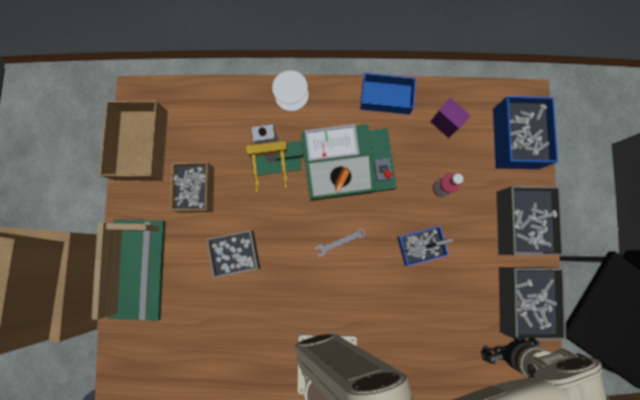

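Run:
```python
from h import *
p=get_image("top"); X=cloud(p); hsv=cv2.cvtColor(p["img"],cv2.COLOR_BGR2HSV)
# station orientation: green flat/top region; print colors
g=(hsv[...,0]>35)&(hsv[...,0]<90)&(hsv[...,1]>60)&np.isfinite(X[...,2])
def rect(m,n):
    q=X[m][:,:2]; print(n,len(q),np.round(np.median(X[m],0)),cv2.minAreaRect(q.astype(np.float32)))
rect(g&(X[...,2]>120)&(X[...,2]<150),"flat top")
rect(g&(X[...,2]>40)&(X[...,2]<60),"step")
rect(g&(X[...,2]>295),"col")
y=(hsv[...,0]>20)&(hsv[...,0]<34)&(hsv[...,1]>120)&(X[...,2]>200); rect(y,"yellow")
b=(hsv[...,0]>95)&(hsv[...,0]<130)&(hsv[...,1]>100)&(X[...,2]>20); rect(b,"blue"); rect(b&(X[...,2]>52)&(X[...,2]<70),"rim")
w=(np.abs(X[...,0]-400)<40)&(np.abs(X[...,1]+312)<90)&(X[...,2]>135); rect(w,"bar")
o=(hsv[...,0]>5)&(hsv[...,0]<18)&(hsv[...,1]>150)&(X[...,2]>110)&(np.abs(X[...,1])<150); rect(o,"knob")
# plane normal of slope: fit green in front of knob
m=g&(X[...,2]>75)&(X[...,2]<125)&(np.abs(X[...,1]+30)<110)
A=X[m]; c=A.mean(0); n=np.linalg.svd(A-c,full_matrices=False)[2][2]; print("slope n",n,len(A))
```

```text
flat top 587 [ 716. -101.  131.] ((710.1815795898438, -23.684280395507812), (120.71004486083984, 220.653564453125), 7.019551753997803)
step 849 [ 705. -172.   50.] ((508.11651611328125, 266.1190185546875), (239.98849487304688, 1069.97900390625), 23.56222152709961)
col 0 [nan nan nan] ((0.0, 0.0), (0.0, 0.0), 0.0)
yellow 587 [660. 182. 271.] ((616.6944580078125, 174.3193817138672), (132.9893035888672, 114.57259368896484), 9.442682266235352)
blue 3171 [ 805. -581.   78.] ((734.5167236328125, -464.4503173828125), (664.3510131835938, 615.6514892578125), 15.479554176330566)
rim 512 [ 828. -277.   61.] ((725.261962890625, -430.9812316894531), (664.3518676757812, 546.1725463867188), 15.483054161071777)
bar 169 [ 398. -309.  154.] ((397.7363586425781, -310.41162109375), (13.96264362335205, 140.07937622070312), 13.528616905212402)
knob 141 [608. -40. 145.] ((603.4059448242188, -36.92313003540039), (27.766250610351562, 68.55243682861328), 64.4548110961914)
slope n [-0.40290409 -0.04514     0.91412837] 174
  return _methods._mean(a, axis=axis, dtype=dtype,
  ret = um.true_divide(
```

The top view matches the networks. The pail stands right front at about px (423,245), yawed about 13.5°. The hook is at (270,165), the knob at (342,178), and the lever ball at (388,174). The station is yawed about 6.7°. Next I check reachability, then grasp.

```bash
cat >> h.py <<'E'
SY=np.radians(6.7); PY=np.radians(13.5)
S0=np.array([681,33,0.]); SR=R.from_euler('z',SY)
def st(v): return S0+SR.apply(v)
AX=SR.apply([-np.sin(np.radians(28.6)),0,np.cos(np.radians(28.6))])
def tool(z,y):
    z=np.array(z)/np.linalg.norm(z); y=np.array(y)-z*np.dot(y,z); y/=np.linalg.norm(y)
    return R.from_matrix(np.stack([np.cross(y,z),y,z],1))
def knobrot(phi):
    """closing line at angle phi (about outward axis) from station y-left"""
    return R.from_rotvec(AX*phi)*tool(-AX,SR.apply([0,1,0]))
E
python3 - <<'E'
from h import *
def chk(n,P,r):
    for k in (0,np.pi):
        q=solve_ik(list(P),wxyz(r*R.from_euler('z',k))); print(n,k>0,None if q is None else np.round(q,2))
bar=np.array([399,-312,150]); seat=np.array([582,171,241])
chk("above",bar+[0,0,61],down(PY)); chk("grasp",bar-[0,0,19],down(PY))
chk("seat+40",seat+[0,0,21],down(SY)); chk("front",seat+[0,0,21]-SR.apply([110,0,0]),down(SY))
chk("seat+100",seat+[0,0,90],down(SY))
K=np.array([602,-36,134])
for a in(-1.6,-.8,0,.8,1.6):
    for d in (-19,60): chk(f"knob{a}{d}",K+AX*d,knobrot(a))
chk("lock",st([-130,-205,140]),down(SY)); chk("lock2",st([-45,-205,140]),down(SY))
E
```

```text
above False [-0.66  0.26 -0.02  1.29  0.    0.67]
above True [-0.66  0.26 -0.02  1.29  0.   -2.47]
grasp False [-0.66  0.32 -0.16  1.09  0.    0.67]
grasp True [-0.66  0.32 -0.16  1.09  0.   -2.47]
seat+40 False [0.29 0.45 0.39 1.51 0.   1.74]
seat+40 True [ 0.29  0.45  0.39  1.51  0.   -1.4 ]
front False [0.32 0.23 0.07 1.41 0.   1.78]
front True [ 0.32  0.23  0.07  1.41  0.   -1.36]
seat+100 False [0.29 0.46 0.57 1.69 0.   1.74]
seat+100 True [ 0.29  0.46  0.57  1.69  0.   -1.4 ]
knob-1.6-19 False [-0.11  0.24 -0.46  0.38  0.11  1.4 ]
knob-1.6-19 True [-0.11  0.24 -0.46  0.38  0.11 -1.74]
knob-1.660 False [-0.13  0.09 -0.44  0.56  0.12  1.38]
knob-1.660 True [-0.13  0.09 -0.44  0.56  0.12 -1.76]
knob-0.8-19 False [-0.11  0.24 -0.46  0.38  0.11  0.6 ]
knob-0.8-19 True [-0.11  0.24 -0.46  0.38  0.11 -2.54]
knob-0.860 False [-0.13  0.09 -0.44  0.56  0.12  0.58]
knob-0.860 True [-0.13  0.09 -0.44  0.56  0.12 -2.56]
knob0-19 False [-0.11  0.24 -0.46  0.38  0.11 -0.2 ]
knob0-19 True [-0.11  0.24 -0.46  0.38  0.11  2.94]
knob060 False [-0.13  0.09 -0.44  0.56  0.12 -0.22]
knob060 True [-0.13  0.09 -0.44  0.56  0.12  2.92]
knob0.8-19 False [-0.11  0.24 -0.46  0.38  0.11 -1.  ]
knob0.8-19 True [-0.11  0.24 -0.46  0.38  0.11  2.14]
knob0.860 False [-0.13  0.09 -0.44  0.56  0.12 -1.02]
knob0.860 True [-0.13  0.09 -0.44  0.56  0.12  2.12]
knob1.6-19 False [-0.11  0.24 -0.46  0.38  0.11 -1.8 ]
knob1.6-19 True [-0.11  0.24 -0.46  0.38  0.11  1.34]
knob1.660 False [-0.13  0.09 -0.44  0.56  0.12 -1.82]
knob1.660 True [-0.13  0.09 -0.44  0.56  0.12  1.32]
lock False [-0.31  0.5   0.14  1.21  0.    1.14]
lock True [-0.31  0.5   0.14  1.21  0.   -2.  ]
lock2 False [-0.26  0.66  0.41  1.33  0.    1.19]
lock2 True [-0.26  0.66  0.41  1.33  0.   -1.95]
```

Run:
```python
from h import *
bar=np.array([399,-312,150.]); r=wxyz(down(PY))
move_to(list(bar+[0,0,75]),r)
p=get_image("wrist"); l=landmark_of(p,"pail_bar"); print([(np.round(d["at"],1),round(d["score"],2)) for d in l])
X=cloud(p); w=(np.hypot(X[...,0]-399,X[...,1]+312)<85)&(X[...,2]>143)&(X[...,2]<162)
q=X[w][:,:2].astype(np.float32); rc=cv2.minAreaRect(q); print(rc,w.sum(),read_state()["time_s"])
cv2.imwrite("pics/w1.png",p["img"])
```

```text
[(array([ 399. , -311.9,  151.7]), 0.83)]
((397.573486328125, -310.77569580078125), (14.005399703979492, 140.3563995361328), 15.380511283874512) 3333 4.0917
```

View pics/w1.png

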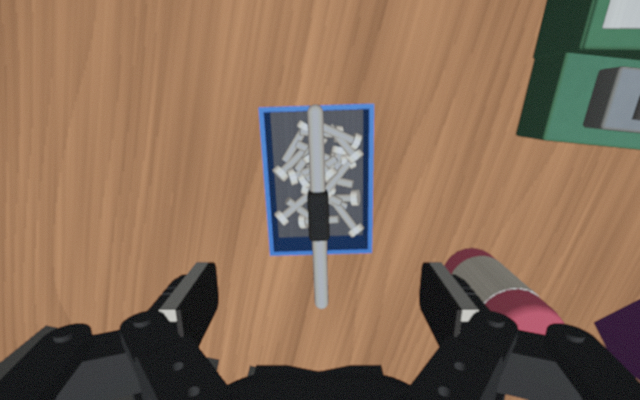

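The wrist view shows the black sleeve at (318,215) between the open fingers, with the bar nearly square to the closing line at about 15°. I grasp and lift.

Run:
```python
from h import *
r=wxyz(down(np.radians(15))); b=[398.3,-311.3]
move_to(b+[225],r)
f0=np.array(read_state()["contact_force"])
movel(b+[131],v=100)
command_gripper(4)
s=read_state(); print("grip",s["opening"],s["grip_force"],s["ee_pos"])
movel(b+[190],v=60); hold(.4)
s=read_state(); f=[np.array(read_state()["contact_force"])]
for _ in range(10): hold(.03); f.append(np.array(read_state()["contact_force"]))
print("open",s["opening"],f0,np.mean(f,0),np.array(s["wrist_torque"]),s["time_s"])
p=get_image("side"); cv2.imwrite("pics/s1.png",p["img"][:, :])
```

```text
grip 12.6487611105465 59.56226706504822 [ 398.17387318 -311.37189484  131.23157849]
open 13.194880831050567 [-0.12779098 -0.99884132 -0.66290745] [ 0.25752658  0.31900364 -4.83797066] [ 0.07542824 -0.03176396 -0.01762501] 7.6167
```

Run:
```python
from h import *
movel([398.3,-311.3,262],v=120)
seat=np.array([582,171,241]); P=seat-SR.apply([120,0,0])+[0,0,21]
movel([float(x) for x in P],v=170,rot=wxyz(down(SY))); hold(.3)
for n in("top","side","wrist"):
    p=get_image(n); X=cloud(p); hsv=cv2.cvtColor(p["img"],cv2.COLOR_BGR2HSV)
    for t in("hook_seat","load_hook","pail_bar","station"):
        print(n,t,[(np.round(d["at"]).tolist(),round(d["score"],2)) for d in landmark_of(p,t)][:2])
    y=(hsv[...,0]>18)&(hsv[...,0]<36)&(hsv[...,1]>120)&(np.hypot(X[...,0]-600,X[...,1]-171)<110)&(X[...,2]>200)
    L=SR.inv().apply(X[y]-seat)
    for s in(-42,42):
        m=L[np.abs(L[:,1]-s)<14]
        if len(m)>5:
            k=(m[:,0]<70); print(s,"x front",m[:,0].min(),"y",np.median(m[k,1]))
            for a in range(-36,60,8):
                j=(m[:,0]>=a)&(m[:,0]<a+8)
                if j.any(): print((a,round(float(np.median(m[j,1])),1),round(float(np.median(m[j,2])),1)),end=' ')
            print()
    cv2.imwrite(f"pics/{n}2.png",p["img"])
s=read_state(); print(s["ee_pos"],s["opening"],s["contact_force"],s["time_s"])
a=cv2.imread("pics/side2.png"); b=cv2.imread("pics/wrist2.png"); cv2.imwrite("pics/sw2.png",cv2.resize(np.vstack([a,b]),(480,600)))
```

```text
top hook_seat [([579.0, 173.0, 237.0], 0.96)]
top load_hook [([577.0, 177.0, 232.0], 0.59)]
top pail_bar [([468.0, 153.0, 276.0], 0.7)]
top station [([682.0, 34.0, -4.0], 0.85)]
-42 x front -29.128214000567002 y -41.969515081375015
(-36, -43.3, 14.9) (-28, -43.8, 15.6) (-20, -44.8, 4.5) (-12, -41.9, -7.4) (-4, -42.3, -8.4) (4, -43.4, 0.4) (12, -42.3, 7.4) (20, -40.6, 12.7) (28, -41.2, 11.0) (36, -41.7, 10.3) (44, -42.5, 11.7) (52, -40.5, 11.5) 
42 x front 16.152197972956124 y 42.88417683868527
(12, 42.6, 9.4) (20, 41.6, 11.7) (28, 42.1, 10.9) (36, 43.2, 11.3) (44, 42.7, 8.8) (52, 43.8, 11.9) 
side hook_seat [([583.0, 170.0, 239.0], 0.68)]
side load_hook [([576.0, 171.0, 228.0], 0.57)]
side pail_bar [([462.0, 156.0, 278.0], 0.58)]
side station [([678.0, 32.0, 3.0], 0.81)]
-42 x front -30.611126697977316 y -37.641793955695675
(-36, -36.0, 19.2) (-28, -38.1, 13.5) (-20, -38.2, 3.2) (-12, -39.5, -5.2) (-4, -38.0, -4.3) (4, -38.1, -1.6) (12, -37.0, 5.5) (20, -37.0, 12.6) (28, -38.2, 12.0) (36, -37.0, 13.0) (44, -36.9, 13.5) (52, -35.8, 13.8) 
42 x front -29.469018663200448 y 46.3838331222
[... 211 characters left out ...]
wrist hook_seat [([464.0, 160.0, 132.0], 0.6)]
wrist load_hook []
wrist pail_bar [([464.0, 157.0, 283.0], 0.76)]
wrist station [([682.0, 35.0, 2.0], 0.87)]
-42 x front -32.22253710786261 y -37.85742641089411
(-36, -38.4, 16.6) (-28, -37.7, 11.5) (-20, -37.4, 0.2) (-12, -38.2, -5.6) (-4, -38.6, -5.5) (4, -38.5, -1.1) (12, -38.1, 7.6) (20, -37.6, 12.0) (28, -37.4, 12.3) (36, -37.2, 12.3) (44, -36.9, 11.8) 
42 x front -34.81690658483999 y 44.34275243196885
(-36, 43.5, 17.6) (-28, 46.3, 9.8) (-20, 46.0, -0.7) (-12, 44.1, -5.6) (-4, 44.0, -5.2) (4, 44.3, 1.2) (12, 44.4, 9.5) (20, 44.7, 12.1) 
[462.81256987 157.02477246 262.01775841] 12.821631423920334 [ 0.04395331 -0.43797922 -5.61458711] 12.7333
```

View pics/sw2.png

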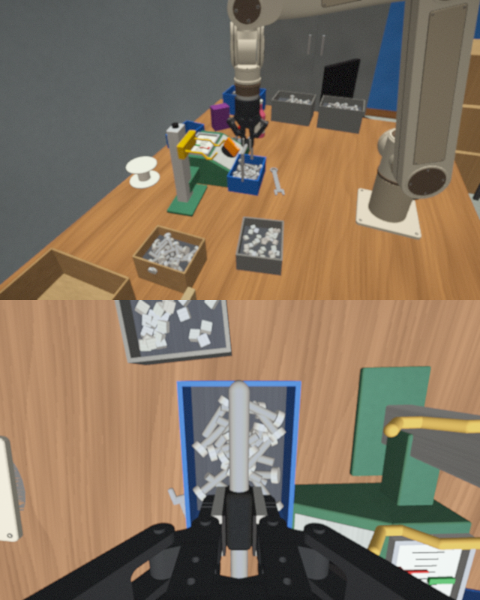

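Both prongs are clear: in the wrist view the tips are at about px (390,430) and (375,545), and the pail hangs level. The depth profile puts the trough about 4 mm nearer than the network's seat and about 2 mm left. I move in and lower while watching the force.

Run:
```python
from h import *
seat=np.array([582,171,241])+SR.apply([-4,2,0])
def F(): 
    f=[]
    for _ in range(8): f.append(read_state()["contact_force"]); hold(.02)
    return np.mean(f,0)
P=seat+[0,0,21]; movel([float(x) for x in P],v=90); print(np.round(F(),2))
P[2]=seat[2]-19+8; movel([float(x) for x in P],v=60)
for z in (224,219,214,210,206,202,199,196):
    P[2]=z; movel([float(x) for x in P],v=30); f=F(); print(z,np.round(f,2),round(read_state()["opening"],1))
    if f[2]>-0.4: break
p=get_image("side"); cv2.imwrite("pics/s3.png",cv2.resize(p["img"][120:320,180:420],(720,600)))
print(read_state()["time_s"])
```

```text
[-0.2  -0.32 -4.64]
224 [ 0.05  0.03 -5.09] 12.9
219 [-0.24 -0.01 -4.62] 12.9
214 [ 0.47 -0.03 -3.94] 12.9
210 [ 0.61  0.08 -2.73] 13.0
206 [ 0.79 -0.06 -2.11] 13.0
202 [ 0.3   0.36 -1.4 ] 13.1
199 [ 1.15  0.54 -0.68] 13.2
196 [ 1.1   0.09 -0.16] 12.9
18.4417
```

View pics/s3.png

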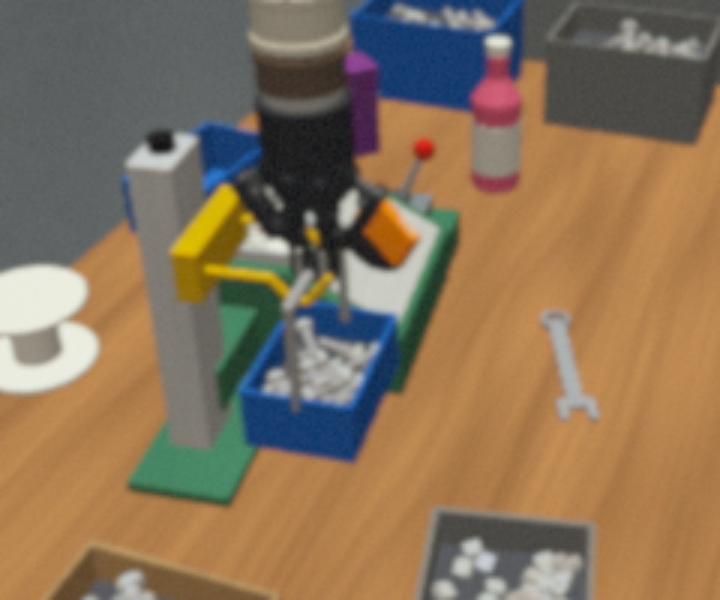

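The bar sits in both troughs (prongs at about (310,300)) and the pail hangs level. I release, retreat, and look at the scale and knob.

Run:
```python
from h import *
command_gripper(36); hold(.3)
e=np.array(read_state()["ee_pos"]); print(read_state()["contact_force"])
movel([float(x) for x in e+[0,0,110]],v=120)
K=np.array([602,-36,134.])
move_to([float(x) for x in K+AX*90],wxyz(knobrot(-1.2))); hold(.2)
for n in("wrist","top","side"):
    p=get_image(n); X=cloud(p); hsv=cv2.cvtColor(p["img"],cv2.COLOR_BGR2HSV)
    for t in("knob_grip","pointer_tip","mark_line","hook_seat","pail","pail_bar","lock_tip"):
        print(n,t,[(np.round(d["at"],1).tolist(),round(d["score"],2)) for d in landmark_of(p,t)][:2])
    o=(hsv[...,0]>4)&(hsv[...,0]<19)&(hsv[...,1]>140)&(np.linalg.norm(X-K,axis=-1)<60)
    L=(X[o]-K); ex=SR.apply([0,-1,0]); ey=np.cross(AX,ex)  # right, up-slope seen from front
    uvw=np.stack([L@ex,L@ey,L@AX],1); top=uvw[np.abs(uvw[:,2]-13)<6]
    print(n,len(uvw),len(top),np.percentile(uvw[:,2],[2,50,98]),cv2.minAreaRect(top[:,:2].astype(np.float32)) if len(top)>5 else '')
    cv2.imwrite(f"pics/{n}4.png",p["img"])
print(read_state()["time_s"])
```

```text
[ 0.87221911 -0.1734862  -0.65097398]
wrist knob_grip [([602.8, -38.2, 136.4], 0.95)]
wrist pointer_tip [([716.0, 24.4, 135.7], 0.64)]
wrist mark_line []
wrist hook_seat []
wrist pail []
wrist pail_bar []
wrist lock_tip [([603.5, -38.1, 136.8], 0.19)]
wrist 3073 2261 [-26.44358406  14.77075013  16.62095333] ((0.22460079193115234, -2.5673484802246094), (74.470947265625, 16.454103469848633), 60.98052978515625)
top knob_grip [([602.0, -36.2, 130.9], 0.62)]
top pointer_tip [([720.6, 28.2, 137.9], 0.36)]
top mark_line [([734.5, -27.8, 139.3], 0.35), ([578.9, 173.3, 213.4], 0.21)]
top hook_seat [([582.2, 173.4, 215.8], 0.92)]
top pail [([576.3, 175.8, 60.0], 0.61)]
top pail_bar [([583.4, 170.6, 209.0], 0.86), ([580.3, 172.1, 210.1], 0.47)]
top lock_tip [([612.4, -179.1, 143.0], 0.47), ([730.2, -24.0, 137.1], 0.17)]
top 107 50 [-29.77313918   6.31135097  18.57739043] ((11.621334075927734, 14.711221694946289), (35.08251953125, 15.846363067626953), 61.67194747924805)
side knob_grip [([599.9, -35.2, 132.0], 0.72)]
side pointer_tip [([716.2, 20.5, 135.4], 0.51)]
side mark_line [([602.8, -388.1, 1.2], 0.42), ([733.0, -27.2, 136.8], 0.38)]
side hook_seat [([581.4, 172.9, 212.1], 0.84)]
side pail []
side pail_bar [([576.3, 171.1, 213.8], 0.78)]
side lock_tip [([617.6, -181.5, 143.3], 0.65), ([407.4, -38.0, -2.0], 0.32)]
side 282 92 [-26.03193459  -1.73380472  17.34669004] ((-4.046108245849609, 3.175283432006836), (75.06879425048828, 17.516643524169922), 51.08225631713867)
22.5
```

View pics/wrist4.png

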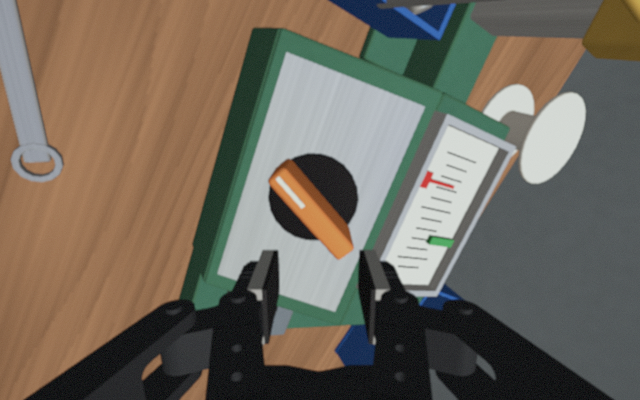

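The wrist view shows the grip bar from (280,170) to (345,250), the red pointer near (425,180) and the green mark near (430,240). I measure the offset by colour, then grasp and turn.

```bash
cat >> h.py <<'E'
def scale(p):
    """station-frame y of red pointer and green mark: pixel rays cut with plane z=137"""
    img=p["img"]; hsv=cv2.cvtColor(img,cv2.COLOR_BGR2HSV); h,w=hsv.shape[:2]
    q=dict(p); q["z_map"]=np.ones((h,w),np.float32); o=np.array(p["origin"]); d=cloud(q)-o
    W=o+d*((137-o[2])/d[...,2])[...,None]; L=SR.inv().apply((W-S0).reshape(-1,3)).reshape(h,w,3)
    win=(L[...,0]>2)&(L[...,0]<110)&(L[...,1]>-160)&(L[...,1]<42)&(hsv[...,1]>120)&(hsv[...,2]>60)
    out={}
    for n,m in(("red",(hsv[...,0]<6)|(hsv[...,0]>174)),("green",(hsv[...,0]>45)&(hsv[...,0]<75)&(hsv[...,2]>110))):
        k,lab,stt,_=cv2.connectedComponentsWithStats((m&win).astype(np.uint8))
        if k<2: out[n]=None; continue
        i=1+np.argmax(stt[1:,4]); s=L[lab==i]; 
        out[n]=(len(s),np.round(s.mean(0)[:2],1).tolist(),np.round(s.min(0)[:2],1).tolist(),np.round(s.max(0)[:2],1).tolist())
    return out
E
python3 - <<'E'
from h import *
for n in("wrist","top"):
    p=get_image(n); print(n,scale(p))
E
```

```text
wrist {'red': (105, [12.2, -13.5], [2.0, -20.2], [37.1, -7.6]), 'green': (136, [59.6, -65.1], [44.0, -68.6], [76.0, -61.6])}
top {'red': None, 'green': None}
```

```bash
cat >> h.py <<'E'
EX=SR.apply([0,-1,0]); EY=np.cross(AX,EX)
K=np.array([602,-36,134.])-2*EY+1*AX
fl=lambda v:[float(x) for x in v]
def Fm():
    s=read_state(); return np.round(s["contact_force"],1),round(s["wrist_torque"][2],2)
E
python3 - <<'E'
from h import *
phi=-0.506
move_to(fl(K+AX*70),wxyz(knobrot(phi)))
movel(fl(K-AX*18),v=90); print(Fm())
command_gripper(5); s=read_state(); print("open",s["opening"],s["grip_force"],Fm(),np.round(s["joints"],2))
n=6; tot=1.71
try:
  for i in range(1,n+1):
    movel(fl(K-AX*18),v=60,rot=wxyz(knobrot(phi-tot*i/n))); print(i,Fm(),read_state()["time_s"])
    if np.linalg.norm(Fm()[0])>45: print("stop");break
except Exception as e: print(repr(e))
p=get_image("wrist"); print(scale(p)); cv2.imwrite("pics/w5.png",p["img"])
E
```

```text
(array([ 0.5, -0. , -0.4]), np.float64(-0.01))
open 15.52138547165561 58.65681231021881 (array([-3.2, -3.7,  1.4]), np.float64(-0.05)) [-0.11  0.23 -0.47  0.38  0.11  0.3 ]
1 (array([-3.6, -3.3,  4. ]), np.float64(-0.22)) 25.1667
2 (array([-4. , -4. ,  3.5]), np.float64(-0.16)) 25.6
3 (array([-3.3, -3.3,  2.8]), np.float64(-0.23)) 26.0333
4 (array([-3.6, -3.4,  3.6]), np.float64(-0.21)) 26.4667
5 (array([-3.5, -4.5,  3.8]), np.float64(-0.18)) 26.9
6 (array([-3.8, -4.4,  3. ]), np.float64(-0.15)) 27.3333
{'red': (527, [15.4, -65.7], [2.0, -73.9], [40.2, -59.0]), 'green': (559, [59.9, -65.7], [44.0, -69.7], [76.6, -61.8])}
```

View pics/w5.png

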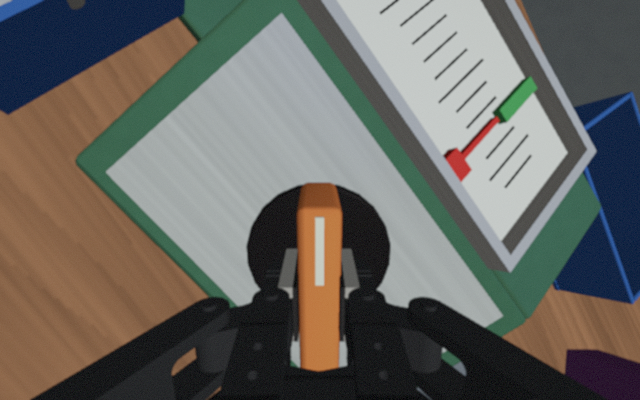

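```bash
cat >> h.py <<'E'
def needle(p):
    hsv=cv2.cvtColor(p["img"],cv2.COLOR_BGR2HSV); h,w=hsv.shape[:2]
    q=dict(p); q["z_map"]=np.ones((h,w),np.float32); o=np.array(p["origin"]); d=cloud(q)-o
    W=o+d*((137-o[2])/d[...,2])[...,None]; L=SR.inv().apply((W-S0).reshape(-1,3)).reshape(h,w,3)
    base=(np.abs(L[...,1]+65)<25)&(hsv[...,1]>100)
    red=base&((hsv[...,0]<8)|(hsv[...,0]>172))&(L[...,0]>5)&(L[...,0]<44); g=base&(hsv[...,0]>40)&(hsv[...,0]<80)&(L[...,0]>40)&(L[...,0]<78)
    r=L[red]; 
    for a in range(5,45,6):
        m=r[(r[:,0]>=a)&(r[:,0]<a+6)]
        if len(m): print("red x",a,len(m),np.round([m[:,1].mean(),m[:,1].min(),m[:,1].max()],1))
    g=L[g]
    for a in range(42,78,9):
        m=g[(g[:,0]>=a)&(g[:,0]<a+9)]
        if len(m): print("green x",a,len(m),np.round([m[:,1].mean(),m[:,1].min(),m[:,1].max()],1))
E
python3 - <<'E'
from h import *
needle(get_image("wrist"))
E
```

```text
red x 5 128 [-66.4 -74.  -60.2]
red x 11 63 [-65.2 -66.9 -63.4]
red x 17 61 [-65.  -66.9 -63.4]
red x 23 61 [-64.9 -66.7 -63.1]
red x 29 58 [-64.8 -66.5 -62.9]
red x 35 46 [-65.1 -67.1 -63.3]
green x 42 190 [-65.4 -69.8 -61.1]
green x 51 187 [-65.3 -69.8 -60.9]
green x 60 178 [-65.1 -69.4 -60.9]
green x 69 149 [-65.5 -70.1 -61. ]
```

The needle (450,160)-(497,118) points at the middle of the green mark, within 0.4 mm. I release, recheck, and push the lever.

Run:
```python
from h import *
command_gripper(36); movel(fl(K+AX*80),v=120); hold(.2)
p=get_image("wrist"); needle(p)
command_gripper(0)
r=wxyz(down(SY-np.pi/2)); j=read_state()["joints"][5]
q=[solve_ik(fl(st([-150,-205,215])),wxyz(down(SY+s*np.pi/2))) for s in(1,-1)]; print(np.round(q,2))
k=int(np.argmin([abs(a[5]-j) for a in q])); r=wxyz(down(SY+(1,-1)[k]*np.pi/2))
move_to(fl(st([-150,-205,215])),r)
p=get_image("wrist"); print([(d["at"],d["score"]) for d in landmark_of(p,"lock_tip")][:2]); 
movel(fl(st([-150,-205,132])),v=120); f0=Fm()[0]; print("f0",f0)
for x in list(range(-126,-60,8))+list(range(-60,-32,3)):
    movel(fl(st([x,-205,132])),v=50); f=Fm()[0]-f0; print(x,f)
    if f[0]<-7: break
p=get_image("side"); print([(np.round(d["at"]),d["score"]) for d in landmark_of(p,"lock_tip")][:2],read_state()["time_s"])
```

```text
red x 5 37 [-65.9 -72.5 -60. ]
red x 11 19 [-65.1 -66.  -64.2]
red x 17 22 [-65.1 -66.4 -64. ]
red x 23 22 [-65.1 -66.3 -63.9]
red x 29 22 [-64.9 -66.1 -63.7]
red x 35 16 [-64.9 -66.  -63.6]
green x 42 76 [-65.4 -68.8 -62.1]
green x 51 76 [-65.2 -68.6 -61.8]
green x 60 75 [-65.  -68.4 -61.5]
green x 69 55 [-65.1 -68.7 -61.5]
[[-0.33  0.42  0.22  1.37  0.   -0.44]
 [-0.33  0.42  0.22  1.37  0.    2.7 ]]
[([622.9, -181.4, 146.8], 0.88)]
f0 [ 0.8 -0.8 -0.9]
-126 [-0.2  1.6  0.6]
-118 [-1.3  1.4  0.1]
-110 [-0.3  0.5  0.4]
-102 [-0.7  0.5  1.2]
-94 [-0.9  1.6  0.6]
-86 [-0.9  1.5  0.6]
-78 [-1.5  1.2  1.9]
-70 [-0.7  0.5  2. ]
-62 [-0.6  1.4  1.6]
-60 [-0.6  0.5  0.3]
-57 [-1.2  1.5  1.3]
-54 [-0.3 -0.1  1.7]
-51 [-1.7  0.2  1.1]
-48 [-1.   0.8  1.9]
-45 [-1.3  1.   1.9]
-42 [-3.   0.2  1.3]
-39 [-10.3   0.2   3.8]
[(array([ 687., -171.,  139.]), 0.64), (array([577., 171., 214.]), 0.57)] 36.3167
```

Run:
```python
from h import *
movel(fl(st([-90,-205,132])),v=120); movel(fl(st([-130,-205,260])),v=150); move_to([400,-150,330],wxyz(down(SY+np.pi/2))); hold(.5)
for n in("top","side"):
    p=get_image(n)
    for t in("lock_tip","pail","pail_bar","nut_tub","bottle","wrench","bolt_box"): print(n,t,[(np.round(d["at"]).tolist(),round(d["score"],2)) for d in landmark_of(p,t)][:1])
    if n=="top": needle(p); a=cv2.resize(p["img"][100:270,150:500],(700,340))
    else: b=cv2.resize(p["img"][130:330,180:530],(455,260)); 
b=cv2.copyMakeBorder(b,0,0,0,245,cv2.BORDER_CONSTANT); cv2.imwrite("pics/fin.png",np.vstack([a,b]))
s=read_state(); print(s["time_s"],s["contact_force"])
```

```text
top lock_tip [([686.0, -171.0, 142.0], 0.54)]
top pail [([575.0, 174.0, 64.0], 0.93)]
top pail_bar [([581.0, 171.0, 211.0], 0.7)]
top nut_tub [([576.0, 175.0, 62.0], 0.72)]
top bottle [([599.0, -387.0, 3.0], 0.75)]
top wrench [([410.0, -42.0, -2.0], 0.82)]
top bolt_box [([586.0, 462.0, 3.0], 0.85)]
side lock_tip [([687.0, -170.0, 138.0], 0.39)]
side pail [([579.0, 173.0, 64.0], 0.65)]
side pail_bar [([578.0, 167.0, 212.0], 0.58)]
side nut_tub [([362.0, 318.0, 1.0], 0.78)]
side bottle [([601.0, -389.0, 5.0], 0.93)]
side wrench [([412.0, -42.0, -3.0], 0.82)]
side bolt_box [([582.0, 463.0, 1.0], 0.63)]
41.9167 [-0.50134801 -0.20149576  0.7037355 ]
```

View pics/fin.png

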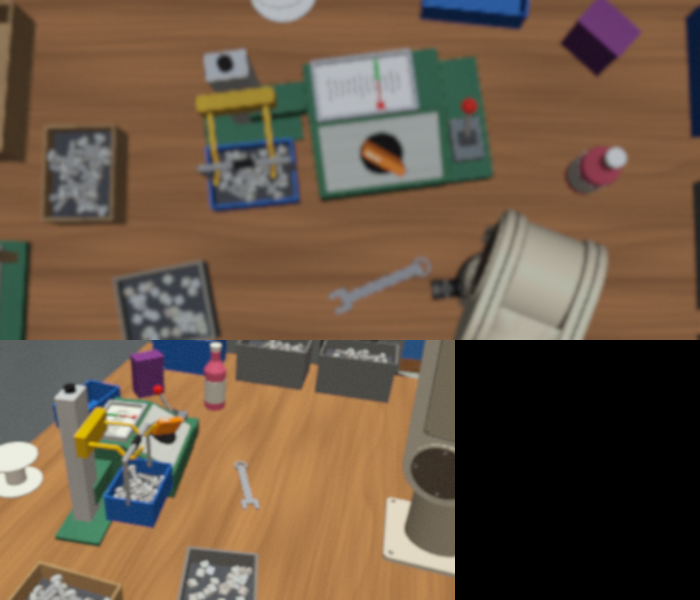

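The pail hangs level on both prongs and the pointer is in line with the mark at (380,90). The lever leans back with its ball at (468,104), the bystanders haven't moved, and the arm is clear.

```bash
python3 -c "
from plant import *
print(close_job())"
```

```text
the job is handed in; nothing more can be done
None
```

The job is handed in at about 42 s: the pail hangs level on the twin hook, the red pointer is within about 0.5 mm of the green mark, the lock lever is over at its back end stop, and the tub, bottle, wrench and bolt box are where they were.

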